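Unscrew the treat jar in the feeder drawer

ROBOT

A 7-joint arm with a two-finger parallel gripper is mounted at the origin on the work surface. World frame = base frame: x ahead of the robot, y to its left, z up, the work surface at z = 0. Lengths are in mm, angles in rad, forces in N, time in s.
With the tool pointing down it reaches from about 425 to 875 mm from the base axis. Payload 4.7 kg.
Tool frame: the origin (TCP) lies midway between the tips of the shut fingers; the grasp point (between the pads) lies 19 mm behind it (tcp_to_grasp is the distance from the TCP to the grasp point, in mm); x points along the fingers, y is the direction in which the jaws open and shut, and the axes are right-handed (so a half turn about x gives the same grasp; the last joint's range is limited). The gripper opens to 87 mm and grips with 3 to 60 N. Pads are 19 mm wide; open, the fingers measure 117 mm over their backs; the gripper's body (75 mm by 190 mm) begins 51 mm behind the grasp point.
Start: joints at [1.17, 0.321, -0.07, 1.45, 0.023, 1.371, -0.057], TCP at [261.937, -594.907, 222.587] pointing down, gripper open.
Joint ranges: [-2.86, 2.86], [-0.3, 2.09], [-1.38, 1.24], [0.06, 2.45], [-1.56, 4.7], [0.09, 2.05], [-2.69, 2.69]. Speed limits (rad/s): [2.57, 2.57, 3.14, 3.14, 3.14, 3.14, 3.14].

INTERFACE

Orientations are given as a 3x3 rotation matrix whose columns are the frame's x, y, z axes.
In Python, from rig import * gives the robot as it stands. The module is installed in compiled form; this text tells all that it offers.
- The arm moves only by the shell command python3 -m handwheel 'ROWS' [FORCE]. ROWS is JSON, a list of rows, each a list of 3 entries, a list of its own where there are three numbers: the turn, a rotation vector about the tool's x, y, z in rad, then the shift along the tool's x, y, z in mm, then the opening, from 0 (shut) to 1 (fully open). In form: [[[ax, ay, az], [dx, dy, dz], gripper], ...]. A call has 1 to 12 rows; each row is the pose to reach, as a shift and turn from the pose measured when the call began, along the tool's axes at that moment; what a row does not reach only later rows make up. A row lasts 1/8 s, in which the tool goes at most 62.5 mm and 10.7 degrees, less where a joint would pass 70% of its speed; a pose out of reach is approached as far as the arm can. A call with a gripper value outside its range is refused whole. The fingers move at their own pace and stop on an object; FORCE is the grip in N (left out, the last holds). Time passes only in rows, so rows that repeat a pose let the fingers close. It gives the time, the measured TCP pose, the force and the opening at its end, in the units of the state.
- observe(): the state, without advancing time (a new reading comes with each control period).
- camera(name): name is "side" or "top"; returns a dict with "image" (384x512x3 uint8, blue, green, red), "mtx" (3x3 intrinsics, pixels), "origin" and "attitude" of the camera in the world. Camera axes: x right, y down, z forward; pixel columns grow to the right and rows downward; lengths in mm; the calibration is good to about 2 mm. A picture is of the moment at which its call begins. There is no depth.
- job_done(): hands the job in, once; it reports no verdict.
The state is a dict: "time_s": time; "joint_positions": joint angles; "dq": joint speeds; "joint_efforts": joint torques, N m; "ee_pos": TCP position; "orientation": TCP orientation; "ft_force": force on the tool from outside, world axes, zero at the start; "torque": the same for the moment, N m; "grip_width": opening from 0.0 (shut) to 1.0 (fully open).
Only numpy, scipy, OpenCV 4.12 (cv2) and the standard library are available. Lean on these libraries where they do the work, as an engineer would, in place of code of your own. Each camera call takes 0.05 s, during which the arm holds its last target.

TASK

The feeder is empty, so get the treat jar ready: pull the drawer fully open by its bar handle, then, with the glass jar left standing in its fitted pocket (the pocket keeps it from turning), unscrew the tight orange cap anticlockwise until it comes free and lift it straight up. Finish while holding the cap level in the gripper, still and centred just above the jar's mouth, about 2 cm clear of it and touching nothing else; do not lift the jar out or disturb the tin beside it or the things on the ledge.

Things in the scene. Friction and masses are not known exactly. Their poses are not given: they have to be found in the camera images.
- cabinet: Low pale-wood drawer unit fixed on the ledge, 240 deep (x) x 300 wide (y) x 122 high mm. Origin: middle of the lower front edge of its carcass, on the ledge; its own -x points out of the drawer front (roughly at the robot), z up. The drawer slides out along its -x. It is placed and turned differently each time. Its flat top is 122 mm above the ledge.
- drawer (a joint): How far the drawer is out, in m: 0 shut (start), 0.17 fully open (stop). It slides with about 3 N of friction and stays where it is left. Its white front panel is 12 mm thick, its top 118 mm above the ledge; its side and rear walls reach only 50 mm above the ledge.
- drawer_handle (a point): Middle of the dark steel bar handle: a level round bar 10 mm thick, 130 mm long along the cabinet's y, its centre line 40 mm in front of the drawer front and 95 mm above the ledge. Moves with the drawer, its axes are those of the cabinet. Can be pinched from above, one finger before and one behind the bar.
- drawer_floor (a point): Point on the drawer's inner floor, midway between the two cork pockets, 16 mm above the ledge, 85 mm behind the inner side of the front panel. The pockets are centred 64 mm either side of it along the cabinet's y; each is a square opening of 58 mm with walls 24 mm high. With the drawer shut this point is 85 mm behind the carcass's front. Fully open it is 85 mm in front of the carcass.
- jar: Square clear glass jar, about 0.3 to 0.5 kg, standing loose in one of the two pockets (which one varies), hidden inside the shut drawer. Body 56 x 56 x 50 mm, round shoulder 52 mm in diameter to 56 mm, round neck 42 mm in diameter to 74 mm with two thread ledges. Origin: centre of its foot; z up. The square pocket stops it turning but not rising.
- jar_mouth (a point): Centre of the jar's mouth, at the top of the thin white seal piece on it, 79 mm above the jar's foot, on its axis.
- thread (a joint): How far the cap has been unscrewed from the jar, in rad: 0 tight (start), grows as the cap is turned anticlockwise seen from above. Stiff: about 0.3 N m all the way, with about 0.1 rad of play before it follows the cap. The threads disengage at about 1.1 rad and the cap is surely free from 1.2 rad; a hard stop lies at 1.6 rad. The cap does not rise while it turns. Once the cap is off the value stays.
- cap: Round orange plastic screw cap, 60 mm in diameter, 22 mm high, 40 g, screwed on the jar. Origin: centre of its lower edge, z up; seated, this lower edge is 64 mm above the jar's foot and the cap's top is 102 mm above the ledge. Grip it from above across its diameter, in any direction; it can be turned free within one grasp. Until it is free, lifting it lifts the jar.
- tin: Low square green tin with a metal lid, 56 x 56 x 41 mm, loose in the other pocket. Leave it there. Origin: centre of its foot.
- scoop: White plastic scoop lying on the ledge, about 180 x 60 x 35 mm, leave it alone. Origin: under the middle of its box end.
- tong: Stainless tong lying on the ledge, about 210 x 56 x 12 mm, leave it alone. Origin: near its middle, on the ledge.
- ring: Blue hard silicone feeding ring lying flat, 110 mm across, 14 mm thick, leave it alone. Origin: centre of its underside.
- dish: Small white ceramic key dish, 100 mm across, 30 mm high, leave it alone. Origin: centre of its underside.

How it is judged (in metres and radians):
On the way, in this order (a step that is already met when the one before it is completed fails the run):
1. the drawer is pulled open with the cap still tight (value of joint drawer above 0.14 m and value of joint thread below 0.3 rad), for 0.2 s.
2. the cap is unscrewed while still down on the jar (value of joint thread above 1 rad and z of cap in the frame of jar below 0.072 m and z of jar in the frame of drawer_floor below 0.006 m), for 0.1 s.
At the end, for the whole second after the job is handed in: The drawer is at least 130 mm open, the cap is unscrewed and held still in the fingers, level within 10 degrees, its lower edge 4 to 45 mm above the jar's mouth and centred on it within 15 mm, touching neither jar nor drawer; jar and tin stand upright on the drawer floor in their pockets (value of joint drawer above 0.13 m and value of joint thread above 1 rad and z of cap in the frame of jar_mouth between 0.004 and 0.045 m and horizontal distance between cap and jar_mouth below 0.015 m and angle between cap's own z axis and vertical below 0.17 rad and linear speed of each of cap, jar below 0.02 m/s and contact force between cap and the fingers above 2 N and contact force between cap and jar below 0.1 N and contact force between cap and cabinet below 0.1 N and z of each of jar, tin in the frame of drawer_floor below 0.005 m and angle between jar's own z axis and vertical below 0.08 rad and angle between tin's own z axis and vertical below 0.1 rad); the arm keeps its last pose, push and grip.
It fails at once if the jar is lifted in its pocket by more than 10 mm or tipped (z of jar in the frame of drawer_floor above 0.01 m or angle between jar's own z axis and vertical above 0.25 rad).
It fails at once if the tin is lifted or tipped out of its pocket (z of tin in the frame of drawer_floor above 0.012 m or angle between tin's own z axis and vertical above 0.3 rad).
It fails at once if scoop, tong, ring or dish is pushed more than 30 mm (distance of any of scoop, tong, ring, dish from where it was at the start of the episode above 0.03 m).
It also fails if it takes over 54 s, if anything falls off the work surface, if the arm or the gripper's body presses on something with over 40 N, if the wrist force passes 120 N, or if a joint passes its speed limit or range.

## Working session

There is one attempt and no reset: what is moved stays moved. The work goes in short steps, Python scripts to look and compute and a shell command to move; the robot and the scene stay as the last step left them, time stands still between calls to the robot, and variables do not carry over. Pictures are saved under pics/ and viewed, and the job is handed in when it is done.

```bash
mkdir -p pics
python3 - <<'E'
from rig import *
import cv2
s=observe()
for k,v in s.items(): print(k,v)
for n in("side","top"):
    c=camera(n); cv2.imwrite(f"pics/{n}0.png",c["image"]); print(n,c["mtx"],c["origin"],c["attitude"])
E
```

```text
time_s 0.0
joint_positions [ 1.17012142  0.32182182 -0.07005455  1.45168663  0.02256706  1.37074706
 -0.05688568]
dq [ 0.00142959  0.0001565  -0.00026893 -0.00221191  0.00036942 -0.00037725
 -0.00129803]
joint_efforts [-5.03824904e-04 -4.91292679e+01 -4.04128404e-01 -3.12524593e+01
 -6.39816304e-02  4.37782297e-02  1.80176758e-04]
ee_pos [ 261.66959061 -594.41105589  221.45616106]
orientation [[-8.23105421e-04  4.02992246e-01 -9.15203023e-01]
 [ 1.68667614e-03 -9.15201471e-01 -4.02993080e-01]
 [-9.99998239e-01 -1.87535689e-03  7.35898855e-05]]
ft_force [ 0.15046564  0.1339304  -0.84254042]
torque [ 0.00405131  0.00692196 -0.02992493]
grip_width 1.0010202015734737
side [[395.77652511   0.         265.25015459]
 [  0.         395.77652511 193.72863479]
 [  0.           0.           1.        ]] [1107.96905804 -980.74685691  868.10817872] [[ 0.88840921  0.2420639  -0.39004378]
 [ 0.45842835 -0.51212047  0.72634432]
 [-0.02392767 -0.82409811 -0.56594149]]
top [[377.73915403   0.         251.95325195]
 [  0.         377.73915403 188.71968248]
 [  0.           0.           1.        ]] [ 312.44108321   14.71108641 1510.52565031] [[-0.01210736 -0.98366413  0.17960594]
 [-0.99987117  0.01380278  0.00819295]
 [-0.01053817 -0.17948361 -0.98370452]]
```

View pics/side0.png

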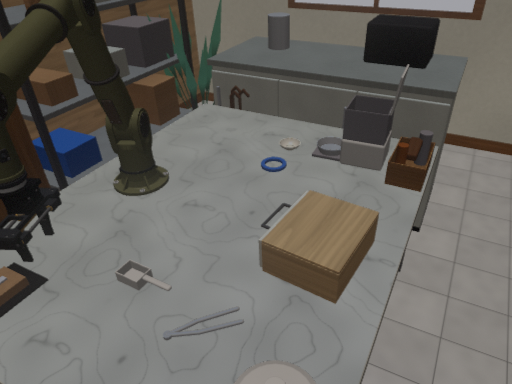

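View pics/top0.png

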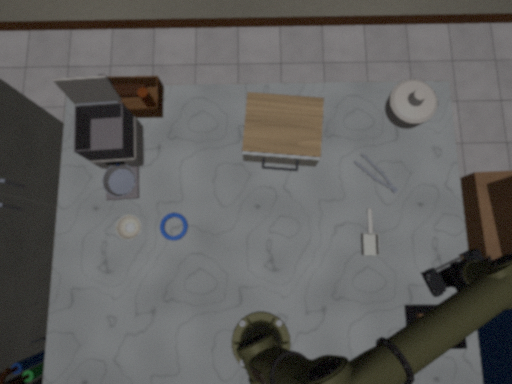

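The side view shows the cabinet at about (320,240) with its dark handle at (277,215). In the top view the wooden top spans (244..324, 93..160), with the handle near (280,166). The way in front of it looks clear, and the scoop at (370,240) and tong at (378,172) lie to the robot's right.

```bash
cat > h.py <<'E'
import numpy as np, cv2
def ray(c,u,v):
    M=np.array(c["mtx"]);d=np.linalg.inv(M)@np.array([u,v,1.]);return np.array(c["origin"]),np.array(c["attitude"])@d
def plane(c,u,v,z):
    o,d=ray(c,u,v);return o+d*(z-o[2])/d[2]
def proj(c,p):
    q=np.array(c["attitude"]).T@(np.array(p)-np.array(c["origin"]));q=np.array(c["mtx"])@q;return q[:2]/q[2]
def tri(c1,p1,c2,p2):
    o1,d1=ray(c1,*p1);o2,d2=ray(c2,*p2)
    A=np.stack([d1,-d2],1);t=np.linalg.lstsq(A,o2-o1,rcond=None)[0]
    a=o1+t[0]*d1;b=o2+t[1]*d2;return (a+b)/2,np.linalg.norm(a-b)
E
python3 - <<'E'
from rig import *
from h import *
t=camera("top");im=t["image"]
hsv=cv2.cvtColor(im,cv2.COLOR_BGR2HSV)
m=cv2.inRange(hsv,(8,60,60),(25,255,255));m[:, :230]=0;m[:,340:]=0;m[180:]=0
cn=max(cv2.findContours(m,0,2)[0],key=cv2.contourArea)
r=cv2.minAreaRect(cn);b=cv2.boxPoints(r)
print(r)
for p in cv2.approxPolyDP(cn,5,True)[:,0]: print(p,plane(t,*p,122)[:2])
d=((im.max(2)<75)*255).astype(np.uint8); d[:,:250]=0;d[:,320:]=0;d[:150]=0;d[180:]=0
ys,xs=np.nonzero(d);print(np.c_[xs,ys].tolist())
x=cv2.resize(im[80:190,230:340],None,fx=5,fy=5,interpolation=cv2.INTER_NEAREST);cv2.imwrite("pics/topz.png",x)
s=camera("side");x=cv2.resize(s["image"][180:300,240:390],None,fx=5,fy=5,interpolation=cv2.INTER_NEAREST);cv2.imwrite("pics/sidez.png",x)
E
```

```text
((283.0440979003906, 123.92646789550781), (77.38677215576172, 57.9825553894043), 4.39870548248291)
[248  93] [947.40744839  37.14908986]
[243 149] [720.29220213  58.53083297]
[319 155] [ 692.33611229 -229.48299349]
[321  98] [ 921.80628749 -247.35297412]
[[250, 157], [251, 157], [252, 157], [253, 157], [254, 157], [255, 157], [256, 157], [257, 157], [258, 157], [260, 157], [261, 157], [262, 157], [263, 157], [264, 157], [265, 157], [250, 158], [251, 158], [252, 158], [253, 158], [254, 158], [255, 158], [256, 158], [257, 158], [258, 158], [259, 158], [260, 158], [261, 158], [262, 158], [263, 158], [264, 158], [265, 158], [266, 158], [267, 158], [268, 158], [269, 158], [270, 158], [271, 158], [272, 158], [273, 158], [274, 158], [275, 158], [250, 159], [252, 159], [253, 159], [254, 159], [255, 159], [256, 159], [257, 159], [258, 159], [259, 159], [260, 159], [261, 159], [262, 159], [263, 159], [264, 159], [265, 159], [266, 159], [267, 159], [268, 159], [270, 159], [271, 159], [272, 159], [273, 159], [274, 159], [275, 159], [276, 159], [277, 159], [278, 159], [279, 159], [280, 159], [281
[... 1971 characters left out ...]
63], [314, 163], [262, 164], [263, 164], [295, 164], [296, 164], [297, 164], [298, 164], [303, 164], [307, 164], [308, 164], [309, 164], [310, 164], [311, 164], [312, 164], [313, 164], [314, 164], [262, 165], [263, 165], [296, 165], [297, 165], [263, 166], [264, 166], [296, 166], [297, 166], [263, 167], [264, 167], [265, 167], [266, 167], [267, 167], [268, 167], [269, 167], [270, 167], [296, 167], [272, 168], [273, 168], [274, 168], [275, 168], [276, 168], [277, 168], [278, 168], [279, 168], [280, 168], [281, 168], [282, 168], [296, 168], [284, 169], [285, 169], [286, 169], [287, 169], [288, 169], [289, 169], [290, 169], [291, 169], [292, 169], [293, 169], [294, 169], [295, 169], [296, 169]]
```

View pics/topz.png

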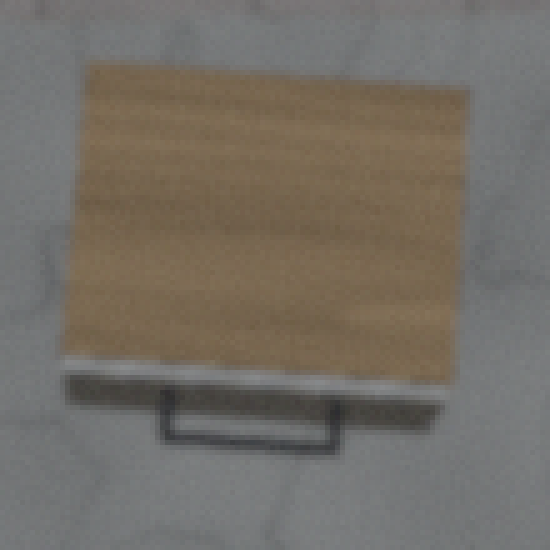

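View pics/sidez.png

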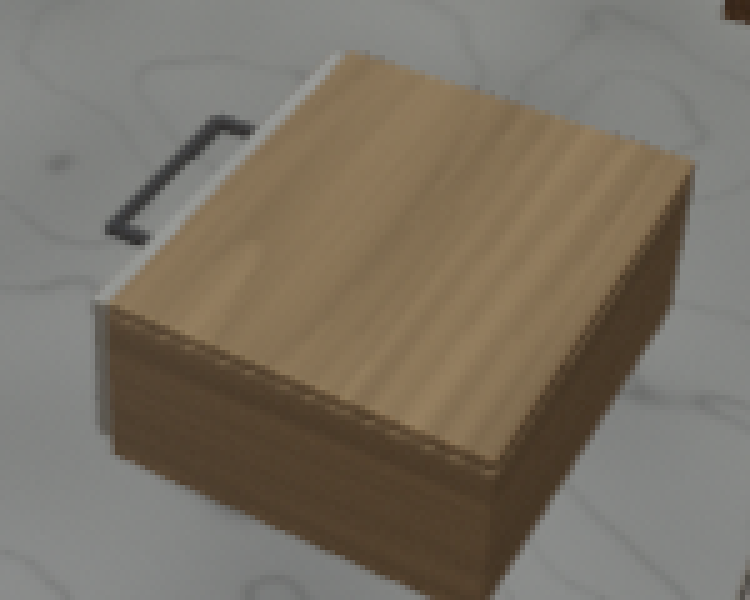

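The handle bar's ends read about (263,167) and (297,169.5) in the top view, and (283,204) and (262,226) in the side view. I'll triangulate them and check against 130 mm length and 95 mm height.

Run:
```python
from rig import *
from h import *
t=camera("top");s=camera("side")
for a,b in (((262.8,167),(282.7,204)),((297.2,169.3),(262.3,225.9))):
    print(tri(t,a,s,b),plane(t,*a,95),plane(s,*b,95))
# cabinet top with side view
im=s["image"];hsv=cv2.cvtColor(im,cv2.COLOR_BGR2HSV)
for c,(pts) in ((t,[(247.5,92.6),(243,151.5),(320.5,156.8),(323.5,98)]),(s,[(309.5,190.5),(378.5,212.5),(339,273),(262,241)])):
    P=[plane(c,*p,122) for p in pts]
    for p in P: print(p.round(1))
    print([np.linalg.norm(P[i]-P[(i+1)%4]).round(1) for i in range(4)])
```

```text
(array([655.12473934, -16.44186719,  94.52009731]), np.float64(0.5991842466108869)) [655.26853375 -16.27172546  95.        ] [655.19226749 -17.27079519  95.        ]
(array([ 645.61740622, -147.66898926,   93.59673639]), np.float64(2.441274524566313)) [ 644.25887865 -148.18204868   95.        ] [ 647.35579858 -148.32270523   95.        ]
[949.1  39.1 122. ]
[710.4  58.6 122. ]
[ 685.2 -234.8  122. ]
[ 921.6 -257.1  122. ]
[np.float64(239.5), np.float64(294.5), np.float64(237.5), np.float64(297.4)]
[719.3  57.3 122. ]
[956.3  35.3 122. ]
[ 929.4 -261.3  122. ]
[ 694.1 -237.7  122. ]
[np.float64(238.0), np.float64(297.8), np.float64(236.5), np.float64(296.2)]
```

Handle centre is about (650,-83,95): length reads 131 mm and height 94 mm, and the cabinet top measures 238 x 297 mm with the cabinet turned about -5°. I'll move above the handle with jaws along the cabinet's x, part closed so that the rear finger clears the panel.

```bash
python3 -m handwheel '[[[-0.06,0,0],[3,-18,-32],1],[[-0.15,0,0],[8,-43,-78],0.7],[[-0.25,0,0],[15,-72,-130],0.35],[[-0.35,0,0],[20,-102,-183],0.35],[[-0.45,0,0],[26,-131,-236],0.35],[[-0.55,0,0],[32,-160,-289],0.35],[[-0.65,0,0],[38,-189,-341],0.35],[[-0.75,0,0],[44,-218,-393],0.35],[[-0.85,0,0],[50,-247,-446],0.35],[[-0.95,0,0],[56,-276,-498],0.35],[[-1.03,0,0],[60,-300,-541],0.35],[[-1.068,0,0],[62,-312,-562],0.35]]'; python3 -m handwheel '[[[0,0,0],[0,0,0],0.35],[[0,0,0],[0,0,0],0.35]]'
cat > st.py <<'E'
from rig import *
import numpy as np
s=observe();R=np.array(s["orientation"]);p=np.array(s["ee_pos"])
print(s["time_s"],"p",p.round(1),"\n",R.round(3),"F",np.round(s["ft_force"],1),"T",np.round(s["torque"],2),"w",round(s["grip_width"],3),"q",np.round(s["joint_positions"],2))
E
python3 st.py
```

```text
time_s: 1.8
ee_pos: [651.4, -79.2, 160.0]
orientation: [[-0.001, 0.997, -0.083], [0.002, -0.083, -0.997], [-1.0, -0.001, -0.002]]
ft_force: [-0.2, 0.6, -0.2]
grip_width: 0.348
time_s: 2.05
ee_pos: [650.6, -81.6, 159.9]
orientation: [[-0.001, 0.996, -0.086], [0.0, -0.086, -0.996], [-1.0, -0.001, -0.0]]
ft_force: [-0.0, -1.0, -0.1]
grip_width: 0.346
2.05 p [650.6 -81.6 159.9] 
 [[-0.001  0.996 -0.086]
 [ 0.    -0.086 -0.996]
 [-1.    -0.001 -0.   ]] F [-0.  -1.  -0.1] T [-0.08 -0.1   0.01] w 0.346 q [ 0.49  0.42 -0.54  1.5   0.22  1.28 -0.15]
```

```bash
python3 - <<'E'
from rig import *
from h import *
for n in("top","side"):
    c=camera(n);cv2.imwrite(f"pics/{n}1.png",c["image"][100:260,180:380] if n=="side" else c["image"][80:240,200:400])
E
python3 - <<'E'
import cv2
for n in("top","side"):
    cv2.imwrite(f"pics/{n}1z.png",cv2.resize(cv2.imread(f"pics/{n}1.png"),None,fx=3,fy=3,interpolation=2))
E
```

```text
(no output)
```

View pics/side1z.png

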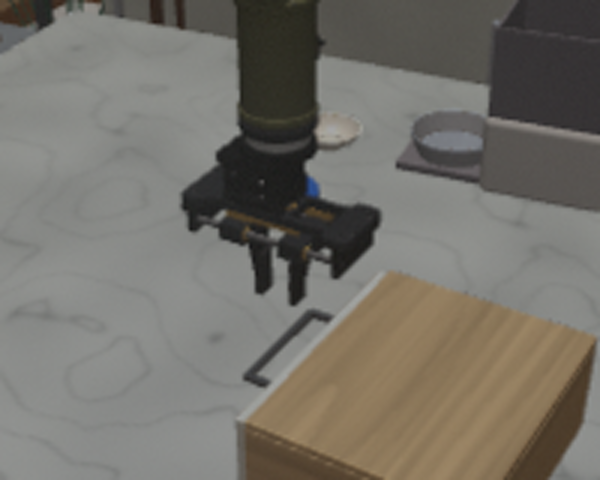

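The side view shows the fingertips, at crop (262,290) and (297,300), hovering over the middle of the bar. The jaws lie across it and the gripper body stays above the cabinet top. I'll go down and pinch.

```bash
python3 -m handwheel '[[[0,0,0],[15,0,0],0.35],[[0,0,0],[35,0,0],0.35],[[0,0,0],[55,0,0],0.35],[[0,0,0],[70,0,0],0.35],[[0,0,0],[79,0,0],0.35],[[0,0,0],[79,0,0],0.35],[[0,0,0],[79,0,0],0.35]]' && python3 st.py
```

```text
time_s: 3.02
ee_pos: [651.2, -82.0, 81.9]
orientation: [[0.0, 0.996, -0.087], [0.0, -0.087, -0.996], [-1.0, 0.0, -0.0]]
ft_force: [-0.3, 0.2, -0.3]
grip_width: 0.352
3.025 p [651.2 -82.   81.9] 
 [[ 0.     0.996 -0.087]
 [ 0.    -0.087 -0.996]
 [-1.     0.    -0.   ]] F [-0.3  0.2 -0.3] T [ 0.01 -0.11  0.03] w 0.352 q [ 0.48  0.48 -0.52  1.58  0.26  1.15 -0.18]
```

```bash
python3 -m handwheel '[[[0,0,0],[0,0,0],0.2],[[0,0,0],[0,0,0],0.1],[[0,0,0],[0,0,0],0.05],[[0,0,0],[0,0,0],0.05],[[0,0,0],[0,0,0],0.05],[[0,0,0],[0,0,0],0.05]]' 30 && python3 st.py
```

```text
time_s: 3.78
ee_pos: [649.4, -81.9, 82.1]
orientation: [[-0.003, 0.996, -0.087], [0.0, -0.087, -0.996], [-1.0, -0.003, 0.0]]
ft_force: [-4.9, -0.2, 4.4]
grip_width: 0.104
3.775 p [649.4 -81.9  82.1] 
 [[-0.003  0.996 -0.087]
 [ 0.    -0.087 -0.996]
 [-1.    -0.003  0.   ]] F [-4.9 -0.2  4.4] T [ 0.1   1.09 -0.05] w 0.104 q [ 0.48  0.48 -0.52  1.58  0.26  1.15 -0.18]
```

```bash
python3 -m handwheel '[[[0,0,0],[0,-5,0],0.05],[[0,0,0],[0,-15,0],0.05],[[0,0,0],[0,-30,0],0.05],[[0,0,0],[0,-47,0],0.05],[[0,0,0],[0,-64,0],0.05],[[0,0,0],[0,-81,0],0.05],[[0,0,0],[0,-98,0],0.05],[[0,0,0],[0,-115,0],0.05],[[0,0,0],[0,-132,0],0.05],[[0,0,0],[0,-147,0],0.05],[[0,0,0],[0,-158,0],0.05],[[0,0,0],[0,-166,0],0.05]]' && python3 st.py
```

```text
time_s: 5.28
ee_pos: [483.0, -66.0, 82.1]
orientation: [[-0.004, 0.996, -0.086], [0.002, -0.086, -0.996], [-1.0, -0.004, -0.002]]
ft_force: [4.3, 3.7, -7.7]
grip_width: 0.105
5.275 p [483.  -66.   82.1] 
 [[-0.004  0.996 -0.086]
 [ 0.002 -0.086 -0.996]
 [-1.    -0.004 -0.002]] F [ 4.3  3.7 -7.7] T [ 0.91 -0.84 -0.04] w 0.105 q [ 0.63  0.14 -0.58  1.99  0.09  1.04 -0.07]
```

```bash
python3 -m handwheel '[[[0,0,0],[0,-3,0],0.05],[[0,0,0],[0,-5,0],0.05],[[0,0,0],[0,-5,0],0.05]]' && python3 st.py
```

```text
time_s: 5.65
ee_pos: [480.1, -65.7, 82.1]
orientation: [[0.001, 0.996, -0.086], [0.002, -0.086, -0.996], [-1.0, 0.001, -0.002]]
ft_force: [9.6, 0.9, -12.4]
grip_width: 0.102
5.65 p [480.1 -65.7  82.1] 
 [[ 0.001  0.996 -0.086]
 [ 0.002 -0.086 -0.996]
 [-1.     0.001 -0.002]] F [  9.6   0.9 -12.4] T [ 0.31 -2.17 -0.08] w 0.102 q [ 0.63  0.13 -0.58  2.    0.08  1.03 -0.07]
```

The drawer travelled about 170 mm and met its stop. Next I release, lift and look.

```bash
python3 -m handwheel '[[[0,0,0],[0,2,0],0.2],[[0,0,0],[0,3,0],0.35],[[0,0,0],[0,3,0],0.35],[[0,0,0],[0,3,0],0.35],[[0,0,0],[-15,3,0],0.35],[[0,0,0],[-40,3,0],0.35],[[0,0,0],[-70,3,0],0.35],[[0,0,0],[-100,3,0],0.5],[[0,0,0],[-130,3,0],1],[[0,0,0],[-150,3,0],1],[[0,0,0],[-160,3,0],1],[[0,0,0],[-160,3,0],1]]' && python3 st.py
python3 - <<'E'
from rig import *
from h import *
for n,(y,x) in (("top",(70,190)),("side",(130,190))):
    c=camera(n);cv2.imwrite(f"pics/{n}2.png",c["image"]);cv2.imwrite(f"pics/{n}2z.png",cv2.resize(c["image"][y:y+160,x:x+200],None,fx=4,fy=3.75,interpolation=2))
E
```

```text
time_s: 7.15
ee_pos: [483.2, -66.2, 242.9]
orientation: [[0.003, 0.996, -0.086], [0.001, -0.086, -0.996], [-1.0, 0.003, -0.002]]
ft_force: [0.4, 0.2, 0.5]
grip_width: 0.836
7.15 p [483.2 -66.2 242.9] 
 [[ 0.003  0.996 -0.086]
 [ 0.001 -0.086 -0.996]
 [-1.     0.003 -0.002]] F [0.4 0.2 0.5] T [ 0.02 -0.06  0.02] w 0.836 q [ 0.66 -0.02 -0.57  1.79 -0.01  1.36  0.01]
```

View pics/side2z.png

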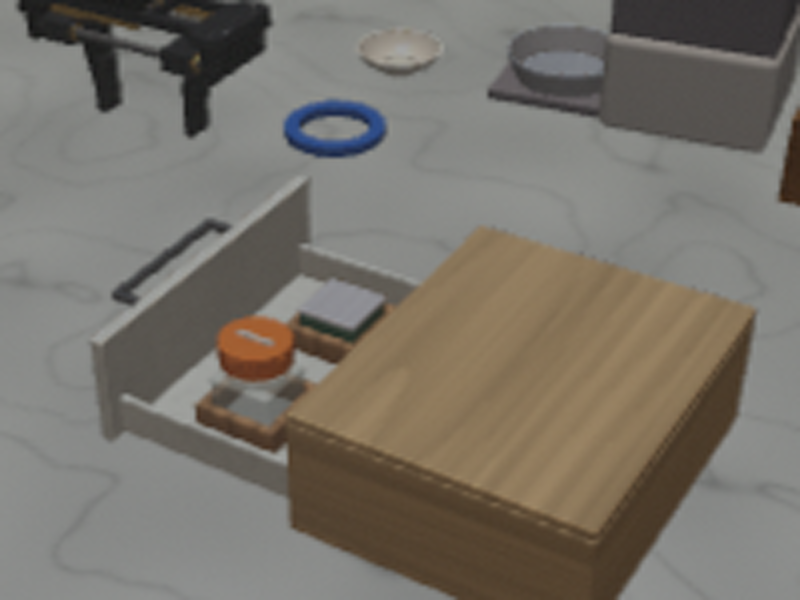

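View pics/top2z.png

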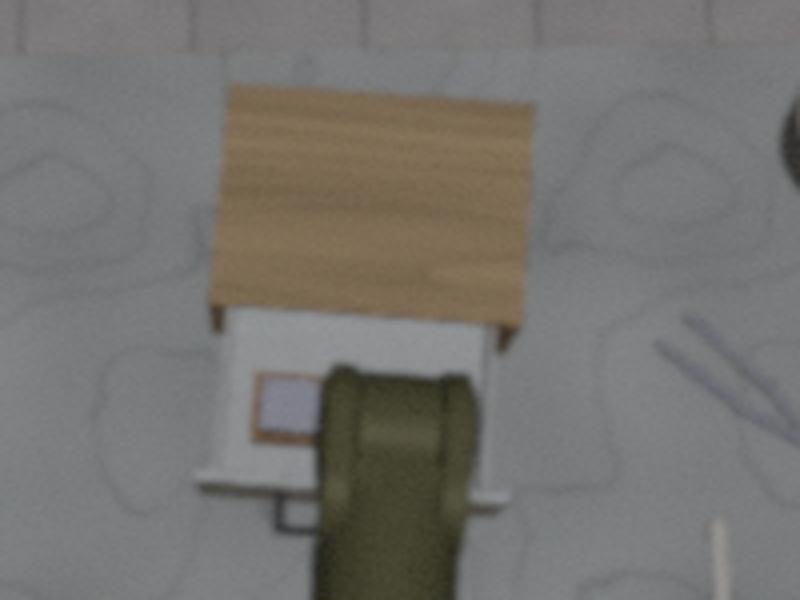

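The drawer is open. The orange cap is in the right-hand (-y) pocket at side crop (256,345), and the tin is in the left one. In the top view the arm hides the cap, so I'll measure from the side view and use the tin as a cross-check.

Run:
```python
from rig import *
from h import *
s=camera("side");t=camera("top")
im=s["image"];hsv=cv2.cvtColor(im,cv2.COLOR_BGR2HSV)
m=cv2.inRange(hsv,(3,120,80),(18,255,255));m[:190]=0;m[250:]=0;m[:,:235]=0;m[:,275:]=0
ys,xs=np.nonzero(m);print(len(xs),xs.min(),xs.max(),ys.min(),ys.max())
P=np.array([611.2,-144.7,0])
def outline(P):
    a=np.linspace(0,2*np.pi,60);pts=[]
    for z in(80,102): pts+= [proj(s,[P[0]+30*np.cos(k),P[1]+30*np.sin(k),z]) for k in a]
    return np.array(pts)
o=outline(P);print(o.min(0),o.max(0))
# top face: brighter; list V by row
v=hsv[...,2].astype(float);
for y in range(ys.min(),ys.max()+1):
    k=xs[ys==y];print(y,k.min(),k.max(),v[y,k].mean().round())
u=(xs.min()+xs.max())/2
# left/right extents: tangents midpoint; top: back edge of top face, bottom: front edge of lower rim
print(plane(s,u,(ys.min()+ys.max())/2,91))
# tin from top: lid z=16+41=57
im=t["image"].astype(int);print(plane(t,190+291/4,70+405/3.75,57))
```

```text
253 244 263 214 231
[242.90374347 214.45530756] [262.31207453 231.94921199]
214 252 253 140.0
215 248 258 154.0
216 247 260 160.0
217 246 262 159.0
218 245 263 155.0
219 245 263 157.0
220 244 263 153.0
221 244 263 154.0
222 244 263 153.0
223 245 262 155.0
224 245 262 146.0
225 245 262 134.0
226 245 262 110.0
227 245 261 100.0
228 246 261 99.0
229 247 260 100.0
230 249 258 102.0
231 253 253 109.0
[ 612.19465547 -141.02985397   91.        ]
[620.06204052 -16.14030123  57.        ]
```

```bash
python3 -m handwheel '[[[0,0,0],[0,0,-25],1],[[0,0,0],[0,0,-65],1],[[0,0,0],[0,0,-110],1],[[0,0,0],[0,0,-155],1],[[0,0,0],[0,0,-200],1],[[0,0,0],[0,0,-235],1],[[0,0,0],[0,0,-250],1],[[0,0,0],[0,0,-250],1]]' && python3 st.py
python3 - <<'E'
from rig import *
from h import *
t=camera("top");c=t;y,x=70,190
cv2.imwrite(f"pics/top3z.png",cv2.resize(c["image"][y:y+160,x:x+200],None,fx=4,fy=3.75,interpolation=2))
s=camera("side")
for c,n,b in((t,"top",(270,330,150,200)),(s,"side",(235,275,190,250))):
    hsv=cv2.cvtColor(c["image"],cv2.COLOR_BGR2HSV)
    m=cv2.inRange(hsv,(3,120,60),(18,255,255));mm=m*0;mm[b[2]:b[3],b[0]:b[1]]=m[b[2]:b[3],b[0]:b[1]]
    cn=max(cv2.findContours(mm,0,2)[0],key=cv2.contourArea);r=cv2.boundingRect(cn);print(n,r,cv2.contourArea(cn),cv2.minEnclosingCircle(cn))
    cx,cy=r[0]+(r[2]-1)/2,r[1]+(r[3]-1)/2
    print(plane(c,cx,cy,102),plane(c,cx,cy,91)); 
    for P in((612,-143),(615,-143),(612,-140)):
        o=np.array([proj(c,[P[0]+30*np.cos(k),P[1]+30*np.sin(k),z]) for k in np.linspace(0,6.28,90) for z in(80,102)]);print(P,o.min(0),o.max(0))
E
```

```text
time_s: 8.35
ee_pos: [503.5, 183.1, 241.2]
orientation: [[-0.002, 0.996, -0.084], [0.002, -0.084, -0.996], [-1.0, -0.002, -0.002]]
ft_force: [0.5, 0.5, -0.5]
grip_width: 0.999
8.35 p [503.5 183.1 241.2] 
 [[-0.002  0.996 -0.084]
 [ 0.002 -0.084 -0.996]
 [-1.    -0.002 -0.002]] F [ 0.5  0.5 -0.5] T [-0.01 -0.07  0.01] w 0.999 q [ 0.36  0.13 -0.82  1.68  0.09  1.37 -0.56]
top (288, 172, 15, 14) 148.5 ((295.3500061035156, 177.81666564941406), 7.667521953582764)
[ 606.83551744 -137.81120169  102.        ] [ 609.13461564 -139.00233738   91.        ]
(612, -143) [287.95091855 169.47355829] [304.21184693 185.97142594]
(615, -143) [287.92824551 168.70878833] [304.18272604 185.20626443]
(612, -140) [287.17428654 169.48472188] [303.42276532 185.98222722]
side (244, 214, 20, 18) 244.5 ((253.8333282470703, 222.1666717529297), 10.06931209564209)
[ 619.21236366 -152.91608459  102.        ] [ 612.19465547 -141.02985397   91.        ]
(612, -143) [243.38901347 214.23001731] [262.79804169 231.70846615]
(615, -143) [244.22344215 214.47734103] [263.64175812 231.98000816]
(612, -140) [243.86760822 213.7129729 ] [263.23770008 231.14474136]
```

View pics/top3z.png

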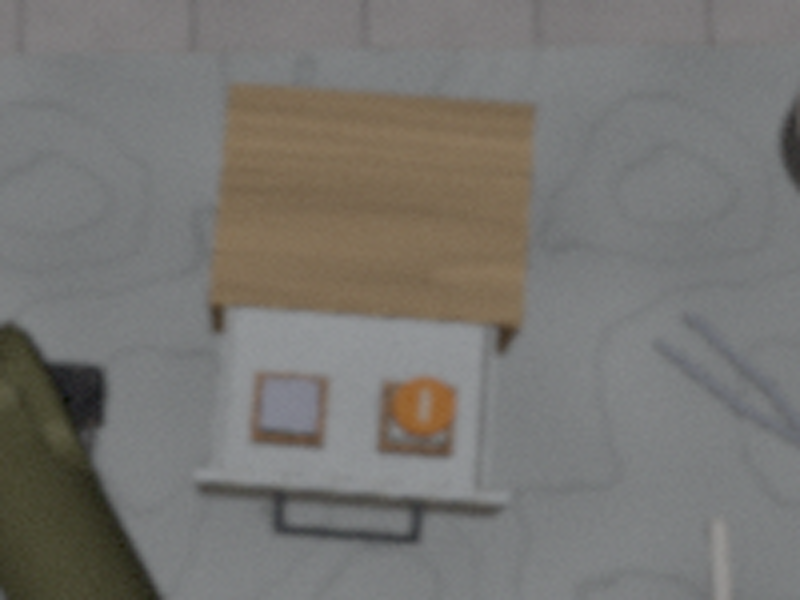

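The disc in the top view is centred at about (295.4,178.1). With the side view and the grasped-handle geometry the cap axis comes to about (611.3,-141.5), and the three agree within 3 mm. I'm moving above it.

```bash
python3 -m handwheel '[[[0,0,0],[3,8,20],1],[[0,0,0],[10,25,55],1],[[0,0,0],[20,45,100],1],[[0,0,0],[35,65,145],1],[[0,0,0],[50,82,190],1],[[0,0,0],[65,100,235],1],[[0,0,0],[78,118,275],1],[[0,0,0],[85,130,302],1],[[0,0,0],[90,134.6,314],1],[[0,0,0],[90,134.6,314],1],[[0,0,0],[90,134.6,314],1]]' && python3 st.py
```

```text
time_s: 9.82
ee_pos: [610.6, -141.1, 151.5]
orientation: [[-0.0, 0.996, -0.085], [0.002, -0.085, -0.996], [-1.0, -0.001, -0.002]]
ft_force: [0.4, 1.2, 0.8]
grip_width: 0.999
9.825 p [ 610.6 -141.1  151.5] 
 [[-0.     0.996 -0.085]
 [ 0.002 -0.085 -0.996]
 [-1.    -0.001 -0.002]] F [0.4 1.2 0.8] T [ 0.01 -0.11 -0.  ] w 0.999 q [ 0.66  0.37 -0.59  1.59  0.21  1.25 -0.05]
```

```bash
python3 -m handwheel '[[[0,0,0],[12,0.5,0],1],[[0,0,0],[30,0.5,0],1],[[0,0,0],[48,0.5,0.5],1],[[0,0,0],[63,0.5,0.5],1],[[0,0,0],[73,0.5,0.5],1],[[0,0,0],[76.5,0.5,0.5],1],[[0,0,0],[76.5,0.5,0.5],1]]' && python3 st.py;  python3 - <<'E'
from rig import *
from h import *
for n,(y,x) in (("top",(100,230)),("side",(150,210))):
    c=camera(n);cv2.imwrite(f"pics/{n}4z.png",cv2.resize(c["image"][y:y+105,x:x+140],None,fx=5,fy=5,interpolation=2))
E
```

```text
time_s: 10.7
ee_pos: [611.2, -141.5, 75.1]
orientation: [[-0.0, 0.996, -0.085], [0.002, -0.085, -0.996], [-1.0, -0.0, -0.002]]
ft_force: [-0.2, 0.6, 0.7]
grip_width: 1.001
10.7 p [ 611.2 -141.5   75.1] 
 [[-0.     0.996 -0.085]
 [ 0.002 -0.085 -0.996]
 [-1.    -0.    -0.002]] F [-0.2  0.6  0.7] T [ 0.04 -0.11  0.02] w 1.001 q [ 0.64  0.44 -0.57  1.66  0.26  1.12 -0.09]
```

View pics/side4z.png

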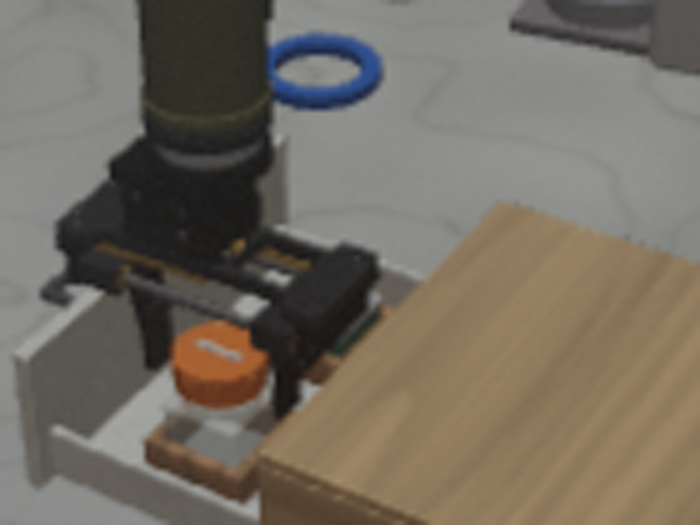

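The side view shows the cap, at crop (220,360), between the two open fingers with no contact. I'll close lightly first to check the centring.

```bash
python3 -m handwheel '[[[0,0,0],[0,0,0],0.8],[[0,0,0],[0,0,0],0.65],[[0,0,0],[0,0,0],0.6],[[0,0,0],[0,0,0],0.6],[[0,0,0],[0,0,0],0.6]]' 6 && python3 st.py
```

```text
time_s: 11.42
ee_pos: [611.6, -141.6, 75.8]
orientation: [[0.001, 0.996, -0.085], [0.002, -0.085, -0.996], [-1.0, 0.001, -0.002]]
ft_force: [-0.1, 0.6, 0.8]
grip_width: 0.682
11.425 p [ 611.6 -141.6   75.8] 
 [[ 0.001  0.996 -0.085]
 [ 0.002 -0.085 -0.996]
 [-1.     0.001 -0.002]] F [-0.1  0.6  0.8] T [-0.05 -0.02  0.01] w 0.682 q [ 0.64  0.44 -0.57  1.66  0.26  1.12 -0.09]
```

Width is 59 mm, which matches the 60 mm cap, with almost no side force. Now I firm up the grip and turn.

```bash
python3 -m handwheel '[[[0,0,0],[0,0,0],0.5],[[0,0,0],[0,0,0],0.5],[[0,0,0],[0,0,0],0.5],[[-0.05,0,0],[0,0,0],0.5],[[-0.12,0,0],[0,0,0],0.5],[[-0.2,0,0],[0,0,0],0.5],[[-0.28,0,0],[0,0,0],0.5],[[-0.36,0,0],[0,0,0],0.5],[[-0.44,0,0],[0,0,0],0.5],[[-0.5,0,0],[0,0,0],0.5],[[-0.5,0,0],[0,0,0],0.5]]' 55 && python3 st.py;  python3 - <<'E'
from rig import *
from h import *
for n,(y,x) in (("side",(150,210)),):
    c=camera(n);cv2.imwrite(f"pics/{n}5z.png",cv2.resize(c["image"][y:y+105,x:x+140],None,fx=5,fy=5,interpolation=2))
E
```

```text
time_s: 12.8
ee_pos: [611.5, -141.3, 75.8]
orientation: [[0.001, 0.916, 0.402], [0.002, 0.402, -0.916], [-1.0, 0.002, -0.002]]
ft_force: [0.2, 1.6, 1.0]
grip_width: 0.68
12.8 p [ 611.5 -141.3   75.8] 
 [[ 0.001  0.916  0.402]
 [ 0.002  0.402 -0.916]
 [-1.     0.002 -0.002]] F [0.2 1.6 1. ] T [ 0.18  0.06 -0.23] w 0.68 q [ 0.71  0.47 -0.66  1.66  0.31  1.13  0.38]
```

View pics/side5z.png

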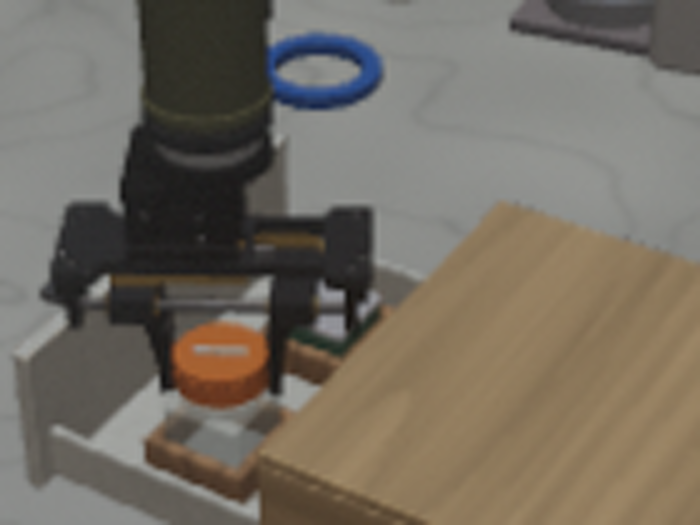

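The cap's white mark turned with the jaws, the moment is about 0.25 N·m, and the jar stays put. Turning on.

```bash
python3 -m handwheel '[[[-0.05,0,0],[0,0,0],0.5],[[-0.13,0,0],[0,0,0],0.5],[[-0.22,0,0],[0,0,0],0.5],[[-0.31,0,0],[0,0,0],0.5],[[-0.4,0,0],[0,0,0],0.5],[[-0.49,0,0],[0,0,0],0.5],[[-0.58,0,0],[0,0,0],0.5],[[-0.67,0,0],[0,0,0],0.5],[[-0.76,0,0],[0,0,0],0.5],[[-0.84,0,0],[0,0,0],0.5],[[-0.9,0,0],[0,0,0],0.5],[[-0.9,0,0],[0,0,0],0.5]]' && python3 st.py;  python3 - <<'E'
from rig import *
from h import *
for n,(y,x) in (("side",(150,210)),):
    c=camera(n);cv2.imwrite(f"pics/{n}6z.png",cv2.resize(c["image"][y:y+105,x:x+140],None,fx=5,fy=5,interpolation=2))
E
```

```text
time_s: 14.35
ee_pos: [611.0, -140.8, 75.8]
orientation: [[-0.001, 0.256, 0.967], [0.003, 0.967, -0.256], [-1.0, 0.003, -0.001]]
ft_force: [-2.9, 2.1, 2.5]
grip_width: 0.68
14.35 p [ 611.  -140.8   75.8] 
 [[-0.001  0.256  0.967]
 [ 0.003  0.967 -0.256]
 [-1.     0.003 -0.001]] F [-2.9  2.1  2.5] T [ 0.43  0.47 -0.24] w 0.68 q [ 0.83  0.52 -0.83  1.65  0.41  1.16  1.21]
```

View pics/side6z.png

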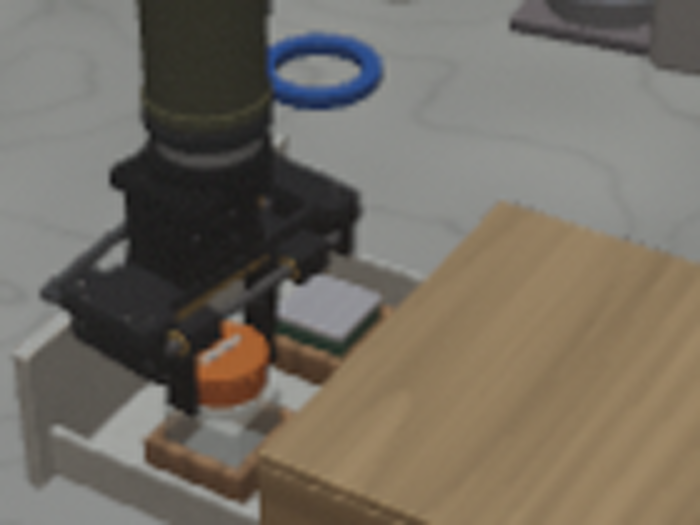

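Run:
```python
from rig import *
from h import *
c=camera("side");f=lambda a,b:plane(c,210+(a+.5)/5-.5,150+(b+.5)/5-.5,102)
for a,b in(((203,358),(240,338)),((192,349),(250,352)),((198,343),(240,358))):
    p,q=f(*a),f(*b);d=q-p;print(np.degrees(np.arctan2(d[1],d[0])),np.linalg.norm(d))
```

```text
67.98096469127044 29.964840452853746
20.81955588914359 36.61255241296051
-3.5571589380282647 31.063035927982224
```

The mark turned by about 72° (±8°) against 80° of hand turn. I'll add 0.1 rad for margin, which stays short of the 1.6 stop, then lift slightly and watch the force: the jar's weight would show as 3–5 N.

```bash
python3 -m handwheel '[[[-0.05,0,0],[0,0,0],0.5],[[-0.1,0,0],[0,0,0],0.5],[[-0.1,0,0],[0,0,0],0.5],[[-0.1,0,0],[0,0,0],0.5]]' && python3 st.py; python3 -m handwheel '[[[0,0,0],[-1,0,0],0.5],[[0,0,0],[-2,0,0],0.5],[[0,0,0],[-3,0,0],0.5],[[0,0,0],[-4,0,0],0.5],[[0,0,0],[-4,0,0],0.5]]' && python3 st.py;  python3 - <<'E'
from rig import *
from h import *
for n,(y,x) in (("side",(150,210)),):
    c=camera(n);cv2.imwrite(f"pics/{n}7z.png",cv2.resize(c["image"][y:y+105,x:x+140],None,fx=5,fy=5,interpolation=2))
E
```

```text
time_s: 14.95
ee_pos: [610.9, -140.7, 75.8]
orientation: [[-0.001, 0.159, 0.987], [0.003, 0.987, -0.159], [-1.0, 0.003, -0.001]]
ft_force: [-2.1, 1.1, 2.7]
grip_width: 0.679
14.95 p [ 610.9 -140.7   75.8] 
 [[-0.001  0.159  0.987]
 [ 0.003  0.987 -0.159]
 [-1.     0.003 -0.001]] F [-2.1  1.1  2.7] T [ 0.38  0.38 -0.22] w 0.679 q [ 0.84  0.53 -0.85  1.65  0.42  1.16  1.3 ]
time_s: 15.58
ee_pos: [611.1, -140.9, 80.2]
orientation: [[-0.0, 0.159, 0.987], [0.002, 0.987, -0.159], [-1.0, 0.002, -0.001]]
ft_force: [-0.8, -0.1, -1.4]
grip_width: 0.678
15.575 p [ 611.1 -140.9   80.2] 
 [[-0.     0.159  0.987]
 [ 0.002  0.987 -0.159]
 [-1.     0.002 -0.001]] F [-0.8 -0.1 -1.4] T [ 0.14  0.11 -0.03] w 0.678 q [ 0.85  0.52 -0.86  1.65  0.42  1.17  1.3 ]
```

View pics/side7z.png

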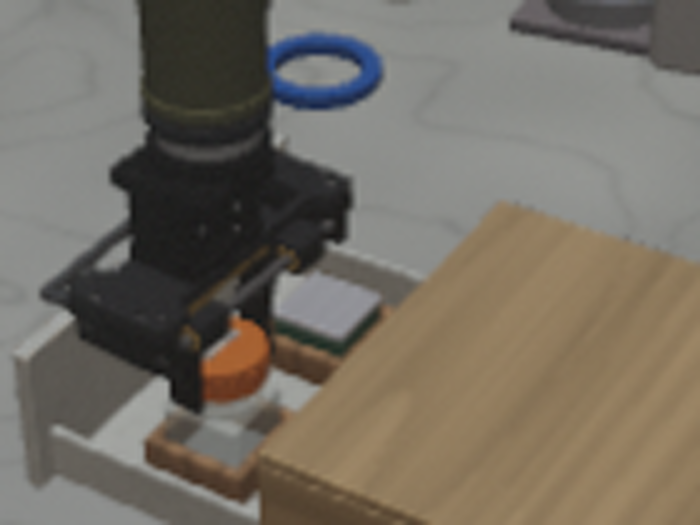

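```bash
python3 -m handwheel '[[[0,0,0],[-1,0,0],0.5],[[0,0,0],[-2,0,0],0.5],[[0,0,0],[-2,0,0],0.5],[[0,0,0],[-2,0,0],0.5]]' && python3 st.py;  python3 - <<'E'
from rig import *
from h import *
for n,(y,x) in (("side",(195,230)),):
    c=camera(n);cv2.imwrite(f"pics/{n}8z.png",cv2.resize(c["image"][y:y+60,x:x+60],None,fx=10,fy=10,interpolation=2))
E
```

```text
time_s: 16.12
ee_pos: [611.3, -140.9, 82.4]
orientation: [[0.0, 0.159, 0.987], [0.002, 0.987, -0.159], [-1.0, 0.002, -0.0]]
ft_force: [0.3, 0.2, -0.3]
grip_width: 0.676
16.125 p [ 611.3 -140.9   82.4] 
 [[ 0.     0.159  0.987]
 [ 0.002  0.987 -0.159]
 [-1.     0.002 -0.   ]] F [ 0.3  0.2 -0.3] T [ 0.05 -0.15  0.08] w 0.676 q [ 0.85  0.52 -0.86  1.65  0.42  1.17  1.3 ]
```

View pics/side8z.png

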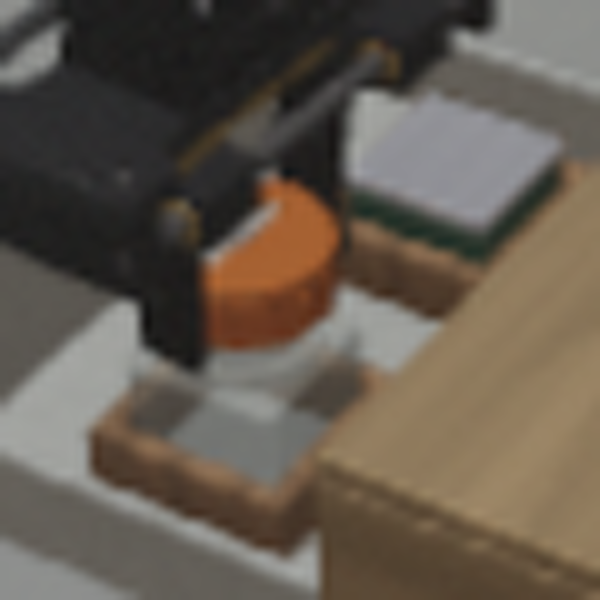

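The lift force is about the cap's weight only, the moment is gone and the jar is still down, so the cap is free. I'm lifting it to about 20 mm above the mouth.

```bash
python3 -m handwheel '[[[0,0,0],[-2,0,0],0.5],[[0,0,0],[-6,0,0],0.5],[[0,0,0],[-11,0,0],0.5],[[0,0,0],[-17,0,0],0.5],[[0,0,0],[-22,0,0],0.5],[[0,0,0],[-26,0,0],0.5],[[0,0,0],[-29,0,0],0.5],[[0,0,0],[-29,0,0],0.5],[[0,0,0],[-29,0,0],0.5],[[0,0,0],[-29,0,0],0.5]]' && python3 st.py;  python3 - <<'E'
from rig import *
from h import *
for n,(y,x) in (("side",(180,220)),("top",(100,230))):
    c=camera(n);cv2.imwrite(f"pics/{n}9z.png",cv2.resize(c["image"][y:y+75,x:x+90],None,fx=8,fy=8,interpolation=2))
E
```

```text
time_s: 17.42
ee_pos: [611.1, -140.9, 111.1]
orientation: [[-0.0, 0.159, 0.987], [0.002, 0.987, -0.159], [-1.0, 0.002, -0.001]]
ft_force: [0.1, 0.4, 0.1]
grip_width: 0.678
17.425 p [ 611.1 -140.9  111.1] 
 [[-0.     0.159  0.987]
 [ 0.002  0.987 -0.159]
 [-1.     0.002 -0.001]] F [0.1 0.4 0.1] T [ 0.12 -0.14  0.06] w 0.678 q [ 0.86  0.49 -0.87  1.62  0.39  1.22  1.32]
```

View pics/side9z.png

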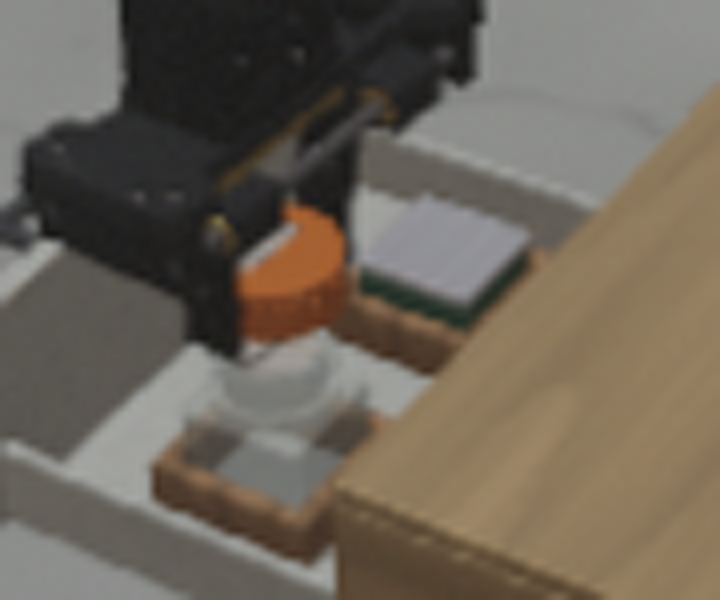

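The cap is level in the jaws, the white seal shows below it with a gap, and the jar and tin are seated. The arm is still, so I'm handing in.

```bash
python3 -c "
from rig import *
import numpy as np
print(np.abs(observe()['dq']).max()); print(job_done())"
```

```text
0.0025235708655130446
the job is handed in; nothing more can be done
None
```

The job was handed in at about 17.4 s of the 54 s allowed, with the cap unscrewed and held above the open jar. The hand-in returns no verdict.

**What I did:** I pulled the drawer about 170 mm, until it met its stop. I gripped the cap across its diameter at 55 N and turned it 1.5 rad anticlockwise. I then lifted it straight up 35 mm.

**Last checks:**
- **Cap free:** After the first few millimetres of lift the force was within about 0.5 N of zero. The twisting moment, about -0.22 N·m while turning, was gone.
- **Cap position:** It should be about 20 mm above the mouth, by the arm's measured travel. It is centred by the measured grasp, where the views agreed within about 3 mm. It is level by the tool pose, and grip width is 59 mm.
- **Jar and tin:** In the last side picture both stand in their pockets, with a visible gap under the cap.
- **Ledge:** I did not re-measure the things on the ledge at the end, but no move came near them.

**One disagreement:** Partway through, the cap's mark read about 72° (±8°) of turn against 80° by the wrist. I added 0.1 rad of turn before lifting to cover it. The thread angle could not be read directly.

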